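# Undo the red mould lock, then stand by with the key over the yellow one

## Task

Take the orange-handled flat key out of its stand, put its blade down into the slot of the mould's red knob and turn the knob counter-clockwise (seen from above) to its stop, a sixth of a turn. Then draw the key out, lift it over the row of white risers and the pink cup in the middle of the mould, and finish holding it still and upright over the yellow knob, the blade lined up with that knob's slot, its tip about 8 mm above and not touching. Work the red knob with the key only, do not touch the yellow lock, leave the risers and cup alone and everything else where it stands; your program finishes while the gripper still holds the key in the air.

Things in the scene. Friction and masses are not known exactly. Their poses are not given: they have to be found in the camera images.
- key: loose flat key, 0.13-0.21 kg, upright in its stand. Origin: centre of the blade's lower end (tip); z up to the handle; x along the blade's width, y its thickness (half-turn symmetric). Heights from the tip: steel blade 22 x 7 mm to 14; shaft, 16 mm dia., to 50; collar, 44 mm dia., to 55; orange handle 34 (x) x 22 (y) mm to 117, black cap to 120. Grip the 22 mm across, 80-110 mm up
- holder: the fixed grey key stand, a block 75 x 75 x 60 mm with a 27 mm square hole down through it; the key's collar rests on its top, so the key's tip is 10 mm above the table and must rise 55 mm to come free. Origin: centre of its underside
- mould: fixed teal mould. Origin: centre of its underside, on the table; y runs from lock to lock. Base plate 200 x 300 x 10 mm (x, y, z), lid 166 x 146 mm, top at 70 mm. On the lid along y = 0 stands a row: two fixed white risers at x = -60 and +60 mm, 36 mm wide, top at 150 mm, the loose pink cup between. The locks stand on the base plate about 107 mm either side of the row, up to 30 mm along x
- cup: loose pink cup standing on the mould's lid between the risers, 64 mm across the rim, 85 mm tall, so its rim is 155 mm above the table. Origin: centre of its underside
- lock_red: the fixed lock with the red knob: grey housing 50 x 50 x 50 mm with the knob on top, standing on the mould's base plate; it may be at either end of the mould. Origin: centre of its underside
- lock_yellow: the same with the yellow knob, at the other end of the mould. Origin: centre of its underside
- red_slot (a point): centre of the mouth of the red knob's slot, in the knob's top face, 82 mm above the table. z up; x along the slot, turning with the knob. Knob about 48 x 40 mm, 20 mm tall; slot 25 mm long (x), 10 mm wide (y), 15 mm deep, dark floor: the blade has 1.5 mm of room all round, about 0.14 rad of play in turning
- yellow_slot (a point): centre of the mouth of the yellow knob's slot, same make and height as the red one. z up; x along the slot
- red_knob (a joint): angle of the red knob in rad, 0 = fully locked, grows counter-clockwise seen from above, hard stop at 1.05 = unlocked; starts between 0 and 0.15, stays where it is left, turns against a friction of about 0.08 N m
- yellow_knob (a joint): the same for the yellow knob; starts between 0 and 0.15 and is to be left so
- jar: bystander: jar with an orange cap, 60 mm across, 85 mm tall
- wax_blue: bystander: blue wax block 60 x 60 x 50 mm
- wax_ivory: bystander: ivory wax block 65 x 60 x 45 mm
- spool: bystander: white spool 60 mm across, 40 mm tall
Things that resemble listed ones, but are neither listed nor needed, are in the scene too. What is shaped like the key but blue or green is not meant.

How it is judged:
On the way, in this order (a step that is already met when the one before it is completed fails the run):
1. the key's blade is down in the red knob's slot, at least 7 mm deep (z of key in the frame of red_slot below -0.007 m and horizontal distance between key and red_slot below 0.005 m and angle between key's own z axis and vertical below 0.17 rad), for 0.1 s.
2. with the blade in its slot, the red knob is turned to within 0.15 rad of its stop (value of joint red_knob above 0.9 rad and z of key in the frame of red_slot below -0.004 m and horizontal distance between key and red_slot below 0.006 m), for 0.1 s.
3. the key's tip passes over the row of risers and cup (y of key in the frame of mould between -0.04 and 0.04 m and x of key in the frame of mould between -0.1 and 0.1 m and height (world z) of key above 0.153 m), for 0.02 s.
At the end, for the whole second after the job is handed in: Key held in the air, still, upright within 0.1 rad, tip 3 to 14 mm above the yellow slot's mouth and within 5 mm of its centre, blade within 0.13 rad of the slot, touching neither lock nor mould; red knob above 0.85 rad, yellow below 0.2; cup upright within 15 mm of its place (horizontal distance between key and yellow_slot below 0.005 m and z of key in the frame of yellow_slot between 0.003 and 0.014 m and angle between the x axis of key and the x axis of yellow_slot, either way round below 0.13 rad and angle between each of key, cup's own z axis and vertical below 0.1 rad and linear speed of key below 0.01 m/s and contact force between the fingers and key above 2 N and contact force between key and lock_yellow below 0.1 N and contact force between key and mould below 0.1 N and value of joint red_knob above 0.85 rad and value of joint yellow_knob below 0.2 rad and distance of cup from where it was at the start of the episode below 0.015 m); the arm keeps its last pose, push and grip.
It fails at once if the yellow lock is touched by key, fingers or arm (contact force between any of key, the fingers, the arm and lock_yellow above 1 N).
It fails at once if the red lock is worked with the fingers or arm (contact force between any of the fingers, the arm and lock_red above 1 N).
It fails at once if the mould with its risers is struck (contact force between any of key, the fingers, the arm and mould above 2 N).
It fails at once if the cup is moved more than 15 mm or tipped (distance of cup from where it was at the start of the episode above 0.015 m or angle between cup's own z axis and vertical above 0.3 rad).
It fails at once if a bystander is moved more than 20 mm (distance of any of jar, wax_blue, wax_ivory, spool from where it was at the start of the episode above 0.02 m).
It also fails if it takes over 58 s, if anything falls off the work surface, if the arm or the gripper's body presses on something with over 40 N, if the wrist force passes 120 N, or if a joint passes its speed limit or range.

## Robot

A 6-joint arm with a two-finger parallel gripper is mounted at the origin on the work surface. World frame = base frame: x ahead of the robot, y to its left, z up, the work surface at z = 0. Lengths are in m, angles in rad, forces in N, time in s.
With the tool pointing down it reaches from about 0.275 to 0.85 m from the base axis. Payload 19 kg.
Tool frame: the origin (TCP) lies midway between the tips of the shut fingers; the grasp point (between the pads) lies 19 mm behind it; z points along the fingers, y is the line along which they close (so a half turn about z gives the same grasp; the last joint's range is limited). The gripper opens to 85 mm and grips with 20 to 120 N. Pads are 22 mm wide; open, the fingers measure 114 mm over their backs; the gripper's body (76 mm by 85 mm) begins 54 mm behind the grasp point. The pads swing forward as they close: fully open they stand 13 mm farther back than shut.
Start: joints at [-1.288, 0.15, 1.437, -0, 1.554, -0.134], TCP at [0.233, -0.526, 0.231] pointing down, gripper open.
Joint ranges: [-2.8, 2.8], [-0.68, 2.1], [0.12, 2.68], [-1.39, 4.53], [0.16, 2.79], [-2.81, 2.81]. Speed limits (rad/s): [1.89, 1.89, 2.22, 3.01, 3.01, 3.01].

## Interface

Orientations are given as a unit quaternion [x, y, z, w].
In Python, from plant import arm, eoat, monitor, viewer gives the robot as it stands. Calls block until the motion is done:
- arm.goto(position, orientation): joint-space move of the TCP to a pose.
- arm.move_l(position, attitude=None, feed=0.15): straight line of the TCP; attitude=None keeps the orientation; feed is the mean speed in m/s.
- arm.goto_joints(angles): joint-space move.
- eoat.set_gripper(opening): finger opening in m; the grip force is fixed at half the most; returns when the fingers have stopped.
- arm.sleep(seconds).
- arm.inverse_kinematics(position, orientation): joint angles nearest the present ones, or None.
- monitor.read_state(): the state.
- viewer.get_image(name): name is "side" or "top" or "wrist"; returns the picture (420x560x3 uint8, red, green, blue); there is no depth.
- viewer.camera_model(name): a dict with "K" (3x3 intrinsics, pixels), "R" (3x3) and "t" (3): a world point X has camera coordinates R X + t; the wrist camera has in their place "mount" (4x4, takes a point from camera to tool coordinates, whose origin is the TCP and whose axes are the flange's). Camera axes: x right, y down, z forward; pixel columns grow to the right and rows downward; lengths in m; the calibration is good to about 2 mm. A picture is of the moment at which its call begins: read the wrist's pose just before it. camera_model takes no time and is no camera call.
A pose or a line that the arm cannot do raises arm.PlanningError and nothing moves.
- arm.hand_in(): hands the job in; it is judged then, once.
The state is a dict: "clock": time; "joint_pos": joint angles; "qd": joint speeds; "joint_efforts": joint torques, N m; "eef_pos": TCP position; "tcp_rot": TCP orientation; "wrist_force": force on the tool from outside, world axes, zero at the start; "torque": the same for the moment, N m; "opening": finger opening in m; "gripper_force": force on a finger pad.
Only numpy, scipy, OpenCV 4.12 (cv2) and the standard library are available. Lean on these libraries where they do the work, as an engineer would, in place of code of your own. Each camera call takes 0.05 s, during which the arm holds its last target. There are 200 camera calls.

## Working session

There is one attempt and no reset: what is moved stays moved. The work goes in short steps, each a Python script; the robot and the scene stay as the last script left them, time stands still between calls to the robot, and variables do not carry over. Pictures are saved under pics/ and viewed, at most 10 in all, crops included, and the job is handed in when it is done.

```bash
ls; mkdir -p pics; python3 - <<'E'
from plant import arm,eoat,monitor,viewer
import cv2,numpy as np
s=monitor.read_state();print(s['clock'],s['eef_pos'],s['tcp_rot'],s['opening'])
for n in("top","side"):
    cv2.imwrite(f'pics/{n}0.png',cv2.resize(viewer.get_image(n)[:,:,::-1],(800,600),interpolation=cv2.INTER_CUBIC))
    m=viewer.camera_model(n);print(n,{k:np.round(v,4).tolist() for k,v in m.items()})
print({k:np.round(v,4).tolist() for k,v in viewer.camera_model('wrist').items()})
E
```

```text
pics
0.0 [ 0.23269925 -0.52555914  0.23070677] [ 9.78360980e-01  2.06904494e-01 -2.70380650e-05 -5.67591899e-04] 0.08564093413905285
top {'K': [[477.2323, 0.0, 284.0813], [0.0, 477.2323, 201.325], [0.0, 0.0, 1.0]], 'R': [[-0.0283, -0.9996, 0.0031], [-0.9985, 0.0282, -0.0462], [0.0461, -0.0044, -0.9989]], 't': [-0.0067, 0.4986, 1.3383]}
side {'K': [[545.5912, 0.0, 284.7964], [0.0, 545.5912, 211.0042], [0.0, 0.0, 1.0]], 'R': [[0.9995, 0.024, 0.0214], [0.0316, -0.6123, -0.79], [-0.0059, 0.7902, -0.6128]], 't': [-0.4939, 0.0466, 1.4297]}
{'K': [[329.3205, 0.0, 277.5465], [0.0, 329.3205, 207.69], [0.0, 0.0, 1.0]], 'mount': [[0.0016, -0.9551, -0.2964, 0.0767], [1.0, 0.0015, 0.0005, -0.0009], [-0.0001, -0.2964, 0.9551, -0.1439], [0.0, 0.0, 0.0, 1.0]]}
```

View pics/top0.png

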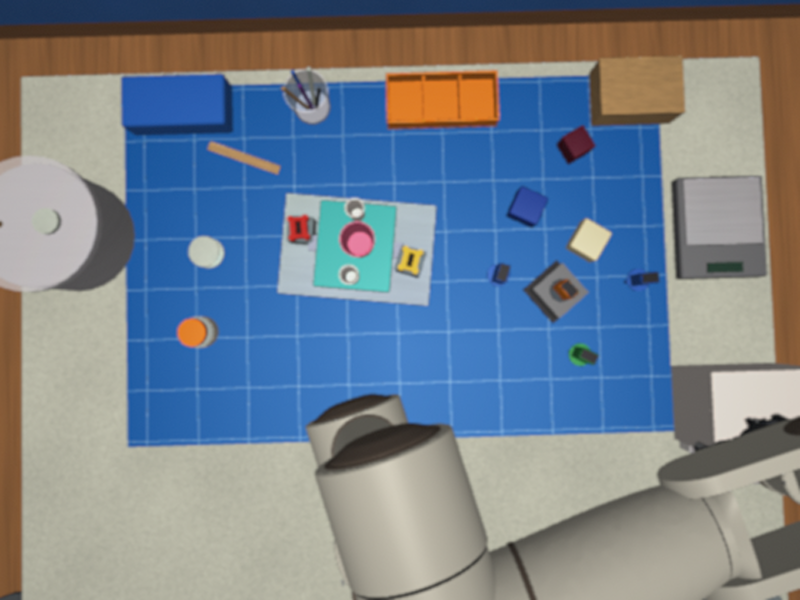

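View pics/side0.png

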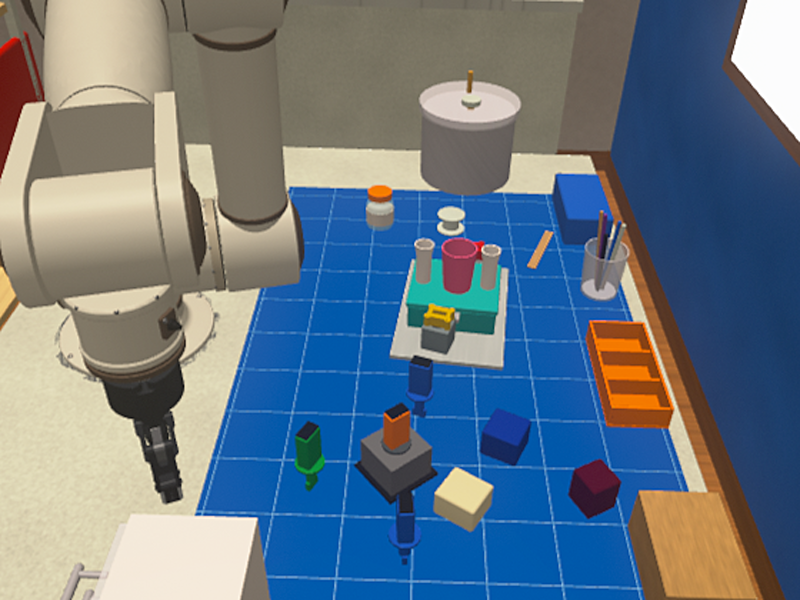

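Candidates for the key (top view, 800 px): orange handle in the grey stand (564,290) is the one wanted. Blue (500,272), blue (643,279) and green (583,355) are decoys, and (193,332) is the jar cap. The red knob is at (300,229) and the yellow at (410,261).

```bash
cat > h.py <<'E'
from plant import arm,eoat,monitor,viewer
import cv2,numpy as np,pickle
from scipy.spatial.transform import Rotation as Ro
def q(a): return [np.cos(a/2),np.sin(a/2),0,0]
def ray(n,uv,st=None):
    m=viewer.camera_model(n)
    d=np.linalg.solve(np.array(m['K']),[*uv,1])
    if n=='wrist':
        T=np.eye(4);T[:3,:3]=Ro.from_quat(st['tcp_rot']).as_matrix();T[:3,3]=st['eef_pos'];T=T@m['mount']
        return T[:3,3],T[:3,:3]@d
    R=np.array(m['R']);return -R.T@m['t'],R.T@d
def onz(n,uv,z,st=None):
    c,d=ray(n,uv,st);return c+d*(z-c[2])/d[2]
def snap(name):
    s=monitor.read_state();im=viewer.get_image('wrist')
    cv2.imwrite(f'pics/{name}.png',im[:,:,::-1]);pickle.dump(s,open(f'pics/{name}.pkl','wb'))
    return s
E
cat > look.py <<'E'
from h import *
P=lambda u,v,z:onz('top',(u*.7,v*.7),z)
key=P(565,289,.13);red=P(301,229,.08);yel=P(411,261,.08)
print(key,red,yel,P(557,292,.06))
def ok(p,a,ref=None):
    return arm.inverse_kinematics(p,q(a))
for nm,p,h in(('key',key,.25),('red',red,.2),('yel',yel,.2)):
    for a in np.arange(-3,3.2,.5):
        r=ok([p[0],p[1],h],a); print(nm,round(a,2),None if r is None else np.round(r,2))
E
python3 look.py
```

```text
[ 0.48208257 -0.30773921  0.13      ] [0.61120003 0.17399626 0.08      ] [ 0.544875   -0.03165511  0.08      ] [ 0.47941211 -0.30889965  0.06      ]
key -3.0 [-0.7   0.14  1.41 -0.    1.59 -2.42]
key -2.5 None
key -2.0 None
key -1.5 [-0.7   0.14  1.41 -0.    1.59  2.37]
key -1.0 [-0.7   0.14  1.41 -0.    1.59  1.87]
key -0.5 [-0.7   0.14  1.41 -0.    1.59  1.37]
key 0.0 [-0.7   0.14  1.41 -0.    1.59  0.87]
key 0.5 [-0.7   0.14  1.41 -0.    1.59  0.37]
key 1.0 [-0.7   0.14  1.41 -0.    1.59 -0.13]
key 1.5 [-0.7   0.14  1.41 -0.    1.59 -0.63]
key 2.0 [-0.7   0.14  1.41 -0.    1.59 -1.13]
key 2.5 [-0.7   0.14  1.41 -0.    1.59 -1.63]
key 3.0 [-0.7   0.14  1.41 -0.    1.59 -2.13]
red -3.0 [ 0.16  0.29  1.33 -0.    1.52 -1.56]
red -2.5 [ 0.16  0.29  1.33 -0.    1.52 -2.06]
red -2.0 [ 0.16  0.29  1.33 -0.    1.52 -2.56]
red -1.5 None
red -1.0 [ 0.16  0.29  1.33 -0.    1.52  2.73]
red -0.5 [ 0.16  0.29  1.33 -0.    1.52  2.23]
red 0.0 [ 0.16  0.29  1.33 -0.    1.52  1.73]
red 0.5 [ 0.16  0.29  1.33 -0.    1.52  1.23]
red 1.0 [ 0.16  0.29  1.33 -0.    1.52  0.73]
red 1.5 [ 0.16  0.29  1.33 -0.    1.52  0.23]
red 2.0 [ 0.16  0.29  1.33 -0.    1.52 -0.27]
red 2.5 [ 0.16  0.29  1.33 -0.    1.52 -0.77]
red 3.0 [ 0.16  0.29  1.33 -0.    1.52 -1.27]
yel -3.0 [-0.2   0.1   1.55 -0.    1.48 -1.91]
yel -2.5 [-0.2   0.1   1.55 -0.    1.48 -2.41]
yel -2.0 None
yel -1.5 None
yel -1.0 [-0.2   0.1   1.55 -0.    1.48  2.37]
yel -0.5 [-0.2   0.1   1.55 -0.    1.48  1.87]
yel 0.0 [-0.2   0.1   1.55 -0.    1.48  1.37]
yel 0.5 [-0.2   0.1   1.55 -0.    1.48  0.87]
yel 1.0 [-0.2   0.1   1.55 -0.    1.48  0.37]
yel 1.5 [-0.2   0.1   1.55 -0.    1.48 -0.13]
yel 2.0 [-0.2   0.1   1.55 -0.    1.48 -0.63]
yel 2.5 [-0.2   0.1   1.55 -0.    1.48 -1.13]
yel 3.0 [-0.2   0.1   1.55 -0.    1.48 -1.63]
```

```bash
cat > scan.py <<'E'
from h import *
key=[.482,-.308,.25];red=[.611,.174,.21];yel=[.545,-.032,.21]
for nm,p,a in(('r0',red,0.),('r1',red,3.1),('y1',yel,3.1),('y0',yel,0.),('k0',key,0.),('k1',key,3.1)):
    arm.goto(p,q(a)); s=snap(nm); print(nm,s['clock'],np.round(s['eef_pos'],4))
f=[cv2.imread(f'pics/{n}.png') for n in('r0','y0','k0','r1','y1','k1')]
c=[cv2.resize(i[110:310,150:410],(266,205)) for i in f]
cv2.imwrite('pics/all.png',np.vstack([np.hstack(c[:3]),np.hstack(c[3:])]))
E
python3 scan.py
```

```text
r0 2.9 [0.6112 0.1733 0.21  ]
r1 5.675 [0.611 0.174 0.21 ]
y1 6.6 [ 0.5454 -0.0313  0.2102]
y0 9.375 [ 0.545  -0.0319  0.21  ]
k0 10.525 [ 0.4824 -0.3071  0.2499]
k1 13.3 [ 0.482  -0.3079  0.25  ]
```

View pics/all.png

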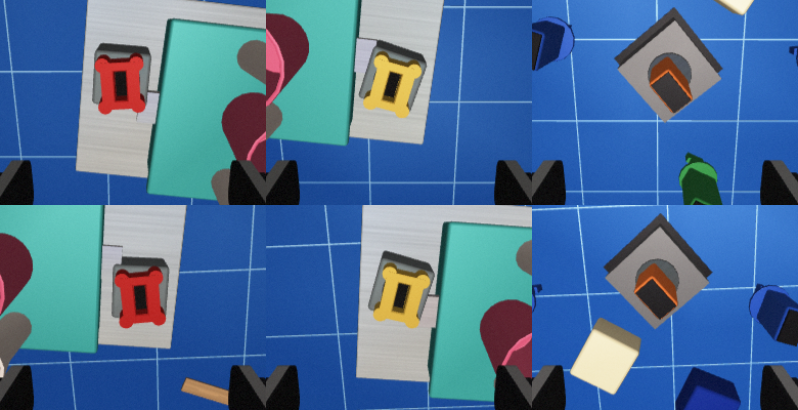

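The orange-handled key is the one in the square stand, as expected. Both knobs and their slots are visible in both views. Next, enlarged crops for measuring.

```bash
cat > crop.py <<'E'
from h import *
# centres in full px from montage: u=150+mx*260/266, v=110+my*200/205
C={'r0':(121,83),'y0':(394-266,84),'k0':(670-532,82),'r1':(139,297-205),'y1':(400-266,296-205),'k1':(657-532,285-205)}
t=[]
for n in('r0','y0','k0','r1','y1','k1'):
    u=int(150+C[n][0]*.977);v=int(110+C[n][1]*.977);w=33 if n[0]!='k' else 44
    i=cv2.imread(f'pics/{n}.png')[v-w:v+w,u-w:u+w]
    print(n,u-w,v-w,'scale',264/(2*w));t.append(cv2.resize(i,(264,264),interpolation=cv2.INTER_CUBIC))
cv2.imwrite('pics/crops.png',np.vstack([np.hstack(t[:3]),np.hstack(t[3:])]))
E
python3 crop.py
```

```text
r0 235 158 scale 4.0
y0 242 159 scale 4.0
k0 240 146 scale 3.0
r1 252 166 scale 4.0
y1 247 165 scale 4.0
k1 228 144 scale 3.0
```

View pics/crops.png

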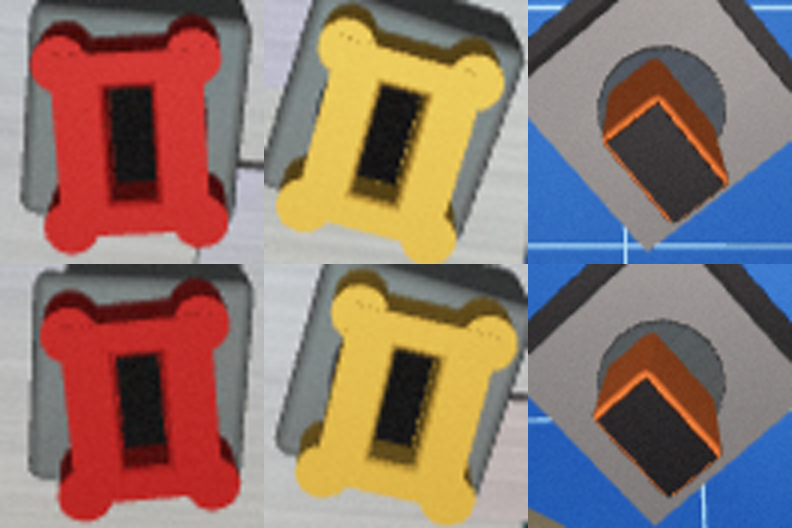

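```bash
cat > meas.py <<'E'
from h import *
C={'r0':(268,191),'y0':(275,192),'k0':(284,201),'r1':(286,200),'y1':(280,198),'k1':(271,197)}
def measure(n,c,z,kind):
    i=cv2.imread(f'pics/{n}.png');st=pickle.load(open(f'pics/{n}.pkl','rb'))
    b=cv2.resize(i,None,fx=8,fy=8,interpolation=cv2.INTER_CUBIC).astype(int)
    mx=b.max(2)
    if kind=='slot':
        face=np.median(mx[(c[1]-12)*8:(c[1]+12)*8,(c[0]+8)*8:(c[0]+11)*8]);m=mx<0.68*face
    else: m=(mx<75)&(mx-b.min(2)<35)
    m=cv2.morphologyEx(m.astype(np.uint8),cv2.MORPH_OPEN,np.ones((9,9)))
    _,l=cv2.connectedComponents(m);l=(l==l[c[1]*8,c[0]*8]).astype(np.uint8)
    ct=max(cv2.findContours(l,cv2.RETR_EXTERNAL,cv2.CHAIN_APPROX_NONE)[0],key=cv2.contourArea)[:,0,:]
    w=np.array([onz('wrist',((p+.5)/8-.5),z,st)[:2]*1000 for p in ct],np.float32)
    (cx,cy),s,_=r=cv2.minAreaRect(w)
    bp=cv2.boxPoints(r);e=[bp[1]-bp[0],bp[2]-bp[1]];e=max(e,key=np.linalg.norm)
    M=cv2.moments(w.reshape(-1,1,2))
    print(n,'ctr',np.round([cx,cy],1),'mom',np.round([M['m10']/M['m00'],M['m01']/M['m00']],1),'size',np.round(s,1),'yaw',round(np.arctan2(e[1],e[0])%np.pi,3))
if __name__=='__main__':
    for n,c in C.items(): measure(n,c,.13 if n[0]=='k' else .082,'cap' if n[0]=='k' else 'slot')
E
python3 meas.py
```

```text
r0 ctr [614.4 180.7] mom [614.5 180.7] size [26.1 11.1] yaw 0.055
y0 ctr [547.2 -29.1] mom [547.3 -29.1] size [11.1 26. ] yaw 2.876
k0 ctr [ 482.1 -315.2] mom [ 482.2 -315.1] size [30.2 17.8] yaw 0.675
r1 ctr [615.7 183.2] mom [615.7 183.3] size [25.6 10.6] yaw 0.057Traceback (most recent call last):
  File "meas.py", line 19, in <module>
    for n,c in C.items(): measure(n,c,.13 if n[0]=='k' else .082,'cap' if n[0]=='k' else 'slot')
                          ~~~~~~~^^^^^^^^^^^^^^^^^^^^^^^^^^^^^^^^^^^^^^^^^^^^^^^^^^^^^^^^^^^^^^^
  File "meas.py", line 13, in measure
    w=np.array([onz('wrist',((p+.5)/8-.5),z,st)[:2]*1000 for p in ct],np.float32)
                ~~~^^^^^^^^^^^^^^^^^^^^^^^^^^^^
  File "h.py", line 13, in onz
    c,d=ray(n,uv,st);return c+d*(z-c[2])/d[2]
        ~~~^^^^^^^^^
  File "h.py", line 6, in ray
    m=viewer.camera_model(n)
ValueError: time passes only in moves, steps and waits
```

```bash
sed -i "s/^def ray/CM={n:viewer.camera_model(n) for n in('top','side','wrist')}\ndef ray/; s/m=viewer.camera_model(n)$/m=CM[n]/" h.py; python3 meas.py
```

```text
r0 ctr [614.4 180.7] mom [614.5 180.7] size [26.1 11.1] yaw 0.055
y0 ctr [547.2 -29.1] mom [547.3 -29.1] size [11.1 26. ] yaw 2.876
k0 ctr [ 482.1 -315.2] mom [ 482.2 -315.1] size [30.2 17.8] yaw 0.675
r1 ctr [615.7 183.2] mom [615.7 183.3] size [25.6 10.6] yaw 0.057
y1 ctr [548.5 -26.5] mom [548.4 -26.5] size [10.5 25.3] yaw 2.875
k1 ctr [ 483.6 -312.3] mom [ 483.5 -312.3] size [30.1 18.1] yaw 0.675
```

```bash
python3 - <<'E'
from h import *
k=np.array([.48285,-.31375]);a=.675
arm.goto([*k,.19],q(a)); arm.move_l([*k,.087],feed=.1); arm.sleep(.2)
s=monitor.read_state();print(s['clock'],s['eef_pos'],s['wrist_force'])
eoat.set_gripper(0.0); arm.sleep(.2)
s=monitor.read_state();print(s['clock'],s['opening'],s['gripper_force'],s['wrist_force'])
arm.move_l([*k,.165],feed=.1); arm.sleep(.2)
s=snap('held');print(s['clock'],s['eef_pos'],s['opening'],s['gripper_force'],s['wrist_force'],s['torque'])
i=cv2.imread('pics/held.png');v=viewer.get_image('side')[:,:,::-1]
cv2.imwrite('pics/heldv.png',np.hstack([cv2.resize(i[100:400,180:380],(390,585)),cv2.resize(v[230:380,230:330],(390,585))]))
E
```

```text
16.8917 [ 0.48300543 -0.31389289  0.08748892] [-0.39274837 -0.55701206 -0.05818857]
17.6917 0.021578462448781144 59.06046688556671 [-0.39051143 -0.10010468  2.92031558]
18.825 [ 0.48268394 -0.3136361   0.1644346 ] 0.021472306426356336 58.68072509765625 [ 0.37326904  0.14296473 -0.95835745] [ 0.031595   -0.02071619 -0.03576793]
```

View pics/heldv.png

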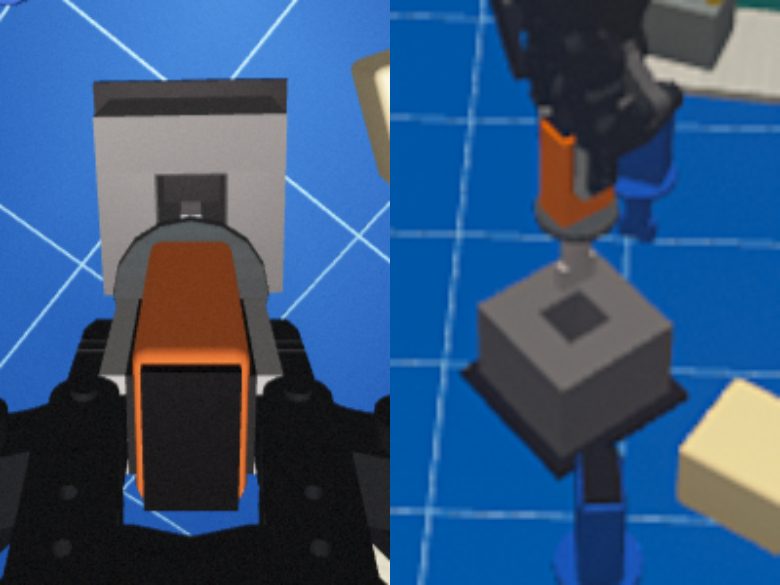

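```bash
python3 - <<'E'
from h import *
st=pickle.load(open('pics/held.pkl','rb'))
R=Ro.from_quat(st['tcp_rot']).as_matrix()
# cap corners in crop px -> full px (scale 1.95)
for p in[(140,364),(241,364),(145,510),(238,510),(142,437),(240,437)]:
    w=onz('wrist',(180+p[0]/1.95,100+p[1]/1.95),st['eef_pos'][2]+.043,st)
    print(p,np.round(R.T@(w-st['eef_pos'])*1000,1))
E
```

```text
(140, 364) [ 16.9  -9.5 -43. ]
(241, 364) [ 16.9   8.5 -43. ]
(145, 510) [-14.9  -9.2 -43. ]
(238, 510) [-14.9   8.7 -43. ]
(142, 437) [  1.6  -9.4 -43. ]
(240, 437) [  1.7   8.7 -43. ]
```

The key is gripped squarely and centred, and clear of the stand. I'll carry it over to the red slot and insert it, watching the force.

```bash
python3 - <<'E'
from h import *
r=np.array([.61505,.18195]);a=.056;H=.0775
k=[.48285,-.31375]
arm.move_l([*k,.28],feed=.3); arm.goto([*r,.27],q(a)); arm.move_l([*r,.082+H+.004],feed=.12); arm.sleep(.3)
s=monitor.read_state();f0=np.array(s['wrist_force']);print(s['clock'],s['eef_pos'],f0,s['torque'])
for d in(0,-.003,-.006,-.009,-.012):
    arm.move_l([*r,.082+H+d],feed=.03); arm.sleep(.1)
    s=monitor.read_state();f=np.array(s['wrist_force'])-f0;print(s['clock'],d,np.round(s['eef_pos'],4),np.round(f,1),np.round(s['torque'],2))
    if f[2]>10: break
v=viewer.get_image('side')[:,:,::-1];cv2.imwrite('pics/ins.png',cv2.resize(v[120:280,260:420],(600,600)))
E
```

```text
22.6583 [0.61515201 0.18197202 0.16387683] [-0.4819983   0.19011915 -2.11559147] [0.03214286 0.01243151 0.05728953]
23.0417 0 [0.615  0.1819 0.1594] [-0.6 -0.2  0. ] [0.01 0.03 0.04]
23.3917 -0.003 [0.615  0.182  0.1565] [0.1 0.  0.9] [-0.02  0.01 -0.01]
23.7417 -0.006 [0.615  0.1819 0.1535] [1.1 0.5 0.9] [ 0.06  0.02 -0.01]
24.0917 -0.009 [0.615  0.1819 0.1505] [ 0.8 -0.1  0.9] [ 0.01  0.03 -0.05]
24.4417 -0.012 [0.615  0.1819 0.1475] [ 0.6 -0.2  0.3] [0.01 0.03 0.05]
```

The blade went in 12 mm with no resistance. Next I'll turn it counter-clockwise, watching the torque for the stop.

```bash
python3 - <<'E'
from h import *
p=[.61505,.18195,.1475];a=.056
for t in[.4,.75,.9,.95,1.0,1.05,1.1,1.15,1.2,1.25]:
    arm.goto(p,q(a+t)); arm.sleep(.15)
    s=monitor.read_state();print(round(s['clock'],2),t,np.round(s['eef_pos'],4),np.round(s['wrist_force'],1),np.round(s['torque'],2))
    if abs(s['torque'][2])>.5: break
v=viewer.get_image('side')[:,:,::-1];cv2.imwrite('pics/turn.png',cv2.resize(v[120:280,260:420],(600,600)))
E
```

```text
25.12 0.4 [0.615  0.1819 0.1475] [ 0.5 -0.2 -0.9] [-0.02 -0.    0.01]
25.72 0.75 [0.6151 0.1819 0.1475] [-0.4 -0.6 -0.8] [-0.02 -0.03  0.03]
26.14 0.9 [0.6151 0.1819 0.1475] [ 1.5 -0.1 -1.1] [-0.15 -0.16 -0.03]
26.54 0.95 [0.6151 0.182  0.1475] [ 0.3 -0.3 -1.2] [-0.15 -0.16 -0.02]
26.94 1.0 [0.6151 0.182  0.1475] [ 1.4 -0.9 -0.7] [-0.1  -0.24 -0.07]
27.34 1.05 [0.6151 0.182  0.1475] [ 1.8 -0.1 -1.1] [-0.15 -0.25 -0.01]
27.74 1.1 [0.6151 0.1819 0.1475] [ 1.3 -1.  -1.5] [-0.06 -0.31 -0.28]
28.14 1.15 [0.6151 0.182  0.1475] [ 2.2  0.6 -1. ] [ 0.08 -0.46 -0.63]
```

```bash
python3 - <<'E'
from h import *
r=[.61505,.18195];y=[.54785,-.0278];H=.0775
arm.goto([*r,.1475],q(.056+1.10)); arm.sleep(.1)
arm.move_l([*r,.175],feed=.06); s=monitor.read_state();print(s['clock'],np.round(s['wrist_force'],1),np.round(s['torque'],2))
arm.move_l([*r,.272],feed=.2)
arm.move_l([.5814,.0771,.272],q(.45),feed=.2)
arm.move_l([*y,.272],q(-.267),feed=.2)
arm.move_l([*y,.082+H+.02],feed=.1);arm.sleep(.3)
s=snap('yel');print(s['clock'],s['eef_pos'],s['opening'],np.round(s['wrist_force'],1))
i=cv2.imread('pics/yel.png');v=viewer.get_image('side')[:,:,::-1];t=viewer.get_image('top')[:,:,::-1]
cv2.imwrite('pics/yelv.png',np.hstack([cv2.resize(i[100:400,180:380],(260,390)),cv2.resize(v[140:260,270:350],(260,390)),cv2.resize(t[130:220,190:250],(260,390))]))
E
```

```text
29.15 [-0.5 -0.9 -2. ] [-0. -0.  0.]
32.8833 [ 0.54794345 -0.02782215  0.17977251] 0.021289882388074576 [-0.7  0.8 -1.7]
```

View pics/yelv.png

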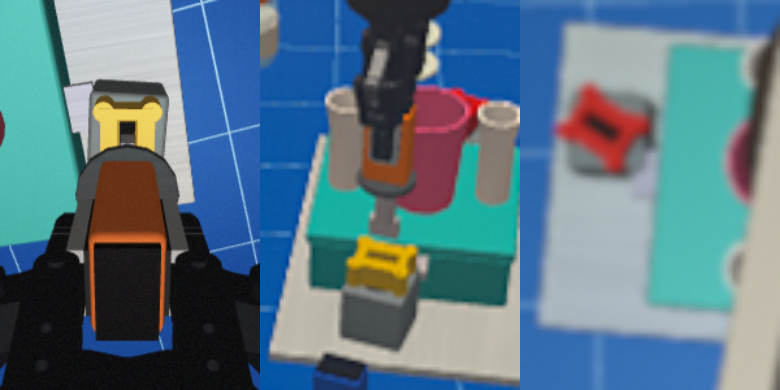

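The red knob has turned to a diagonal. The key is still square in the gripper (cap rear edge at the same pixel row as before), and the blade lines up with the yellow slot. I'll lower it to 8 mm and hand in.

```bash
python3 - <<'E'
from h import *
arm.move_l([.54785,-.0278,.082+.0775+.008],feed=.05);arm.sleep(.6)
s=monitor.read_state();print(s['clock'],s['eef_pos'],s['gripper_force'],np.round(s['wrist_force'],1))
print(arm.hand_in())
E
```

```text
34.025 [ 0.54786185 -0.02780056  0.16751434] 60.620198249816895 [ 0.2 -0.1 -1.1]
the job is handed in; nothing more can be done
None
```

I turned the red knob to its stop with the key, carried the key over the risers and cup, and handed in at 34.0 s of the 58 s with it held about 8 mm above the yellow slot; no verdict was returned.

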